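Grade a scoop of walnuts on the kitchen nut sizer

ROBOT

A 7-joint arm with a two-finger parallel gripper is mounted at the origin on the work surface. World frame = base frame: x ahead of the robot, y to its left, z up, the work surface at z = 0. Lengths are in m, angles in rad, forces in N, time in s.
With the tool pointing down it reaches from about 0.425 to 0.925 m from the base axis. Payload 6.8 kg.
Tool frame: the origin (TCP) lies between the finger pads; the fingertips stand 25 mm ahead of it and the grasp point (between the pads) lies 6 mm ahead of it (env.tips_ahead is the distance from the TCP to the fingertips, in m); z points along the fingers, y is the line along which they close (so a half turn about z gives the same grasp; the last joint's range is limited). The gripper opens to 88 mm and grips with 3 to 60 N. Pads are 20 mm wide; open, the fingers measure 115 mm over their backs; the gripper's body (75 mm by 178 mm) begins 61 mm behind the grasp point.
Start: joints at [1.208, 0.477, 0.022, 1.555, -0.011, 1.109, -0.083], TCP at [0.17, -0.653, 0.216] pointing down, gripper open.
Joint ranges: [-2.96, 2.96], [-0.34, 2.1], [-1.41, 1.46], [0.24, 2.44], [-1.37, 4.51], [0.17, 1.92], [-2.96, 2.96]. Speed limits (rad/s): [2.39, 2.39, 3.14, 3.14, 3.14, 3.14, 3.14].

INTERFACE

Orientations are given as a unit quaternion [x, y, z, w].
In Python, from station import env gives the robot as it stands.
- The arm moves only by the shell command python3 -m crank 'ROWS' [FORCE]. ROWS is text: rows parted by semicolons, each of 5 numbers parted by spaces: the shift along the tool's x, y, z in mm, then the turn about the tool's z in rad, then the opening, from 0 (shut) to 1 (fully open). A call has 1 to 10 rows; each row is the pose to reach, as a shift and turn from the pose commanded when the call began, along the tool's axes at that moment; what a row does not reach only later rows make up. A row lasts 1/10 s, in which the tool goes at most 50 mm and 8.59 degrees, less where a joint would pass 70% of its speed; a pose out of reach is approached as far as the arm can. A call with a gripper value outside its range is refused whole. The fingers move at their own pace and stop on an object; FORCE is the grip in N (left out, the last holds). Time passes only in rows, so rows that repeat a pose let the fingers close. It gives the time, the measured TCP pose, the force, the opening and the grip force at its end, in the units of the state.
- env.get_obs(): the state, without advancing time (a new reading comes with each control period).
- env.grab_frame(name): name is "scene" or "top" or "wrist"; returns a dict with "image" (420x560x3 uint8, red, green, blue), "depth" (420x560 float32, m along the optical axis (not along the pixel's ray), 0 where there is no reading), "vfov" (degrees; the focal length in pixels is half the picture's height over the tangent of half this angle, whatever the lens; pixels are square), "cx", "cy" (the principal point, pixels), "dist" ([k1, k2, p1, p2, k3] as OpenCV has them; the pictures are not rectified), "world_from_camera" (4x4, takes a point from camera to world coordinates). Camera axes: x right, y down, z forward; pixel columns grow to the right and rows downward; lengths in m; the calibration is good to about 2 mm. A picture is of the moment at which its call begins.
- env.sign_off(): hands the job in; it is judged then, once.
The state is a dict: "time": time; "joints": joint angles; "qvel": joint speeds; "joint_efforts": joint torques, N m; "ee_pos": TCP position; "tcp_rot": TCP orientation; "ft_force": force on the tool from outside, world axes, zero at the start; "wrist_torque": the same for the moment, N m; "grip_width": finger opening in m; "finger_force": force on a finger pad.
Only numpy, scipy, OpenCV 4.12 (cv2) and the standard library are available. Lean on these libraries where they do the work, as an engineer would, in place of code of your own. Each camera call takes 0.05 s, during which the arm holds its last target. There are 200 camera calls.

TASK

Grade the walnuts by size: push the sizer's red gate fully shut, tip all three walnuts from the scoop into the hopper behind it, and stand the empty scoop upright back on the cork mat. Only then raise the gate fully by its knob and leave it up, so that each walnut runs down the rails and ends in the tray pocket of its own size. Leave the other things on the counter where they are.

Things in the scene. Friction and masses are not known exactly. Their poses are not given: they have to be found in the camera images.
- sizer: Walnut sizer, fixed steel frame. Origin on the counter below the hopper; x level downhill, y across, z up. Reaches from x -61 to +433 mm, 115 mm wide. Along x: open V hopper, red lift gate at its low end, two rails sloping 11 degrees and stepping wider apart, under them a white tray with 3 pockets. Walnuts roll down (about 2 s) and each falls between the rails into the pocket of its size.
- hopper (a point): On the bottom line of the hopper's V, midway along, 136 mm above the counter; axes as the sizer's. Back wall 53 mm behind this point (43 mm at its top edge), gate 67 mm ahead; the bottom falls 11 degrees to the gate. Mouth 100 mm wide; side rims about 60 mm and back wall's top 72 mm above this point. Guide posts at y +-54 mm by the gate reach 55 mm above it.
- gate (a joint): Lift of the red gate, m: 0 = fully shut (down), 0.058 = fully raised. It slides straight up and down, stays where it is left (about 2.5 N of friction, weight 0.9 N), and can be pushed down from above or pinched and lifted by its knob.
- gate_knob (a point): Centre of the gate's black knob, an upright cylinder 24 mm across, 22 mm tall, on a thin stem over the middle of the gate plate. The plate (3 mm thick along the sizer's x) has a top bar 5 mm thick and 112 mm wide, its upper face 25 mm below this point. With the gate shut this point is 219 mm above the counter; it rises with the gate.
- scoop_grip (a point): Centre of the scoop's black handle bar, 85 mm above its underside; bar from x -60 to +40 mm, 18 mm wide (y), 13 mm thick. x points to the open nose, z up. Aluminium scoop below: 62 mm wide, walls 45 mm tall, flat floor from x -55 to +30, then rising 14 degrees to the nose lip 75 mm ahead, 72 mm below. Walnuts lie loose in it; nose-down by 30 to 45 degrees they all roll out. 110 to 220 g.
- mat: Cork mat on which the scoop stands, 190 mm (x) by 150 mm (y), 4 mm thick, fixed; origin at the centre of its underside.
- pocket_small (a point): Middle of the floor of the small pocket, the first below the rails: 85 mm long (sizer's x), 72 mm wide, about 40 mm deep; axes as the sizer's.
- pocket_medium (a point): Middle of the floor of the medium pocket, the second: 92 mm long, 72 mm wide, about 40 mm deep.
- pocket_jumbo (a point): Middle of the floor of the jumbo pocket, the last: 97 mm long, 72 mm wide, about 40 mm deep.
- nut_small_c (a point): Centre of the small walnut, a brown ball 26 mm across, 10 g.
- nut_medium_c (a point): Centre of the medium walnut, a brown ball 33 mm across, 15 g.
- nut_jumbo_c (a point): Centre of the jumbo walnut, a brown ball 40 mm across, 22 g.
- mug: Bystander, to be left alone: blue ceramic mug, 80 mm across, 95 mm tall, handle on its +y side; origin at the centre of its underside.
- bowl: Bystander, to be left alone: white bowl, 110 mm across, 45 mm tall; origin at the centre of its underside.
- jar: Bystander, to be left alone: amber glass jar with brass cap, 76 mm across, 110 mm tall; origin at the centre of its underside.
- nutcracker: Bystander, to be left alone: steel lever nutcracker lying flat, 165 mm long along its x, 55 mm wide, 14 mm thick; origin at the centre of its underside.
- timer: Bystander, to be left alone: red kitchen timer, 64 mm across, 50 mm tall; origin at the centre of its underside.
- salt: Bystander, to be left alone: white salt shaker, 42 mm across, 75 mm tall; origin at the centre of its underside.

How it is judged:
By the outcome, as a careful person would: the job done as asked, in the order asked, and still so for the second after the job is handed in, with the robot touching nothing.
It also fails if it takes over 72 s, if anything falls off the work surface, if the arm or the gripper's body presses on something with over 40 N, if the wrist force passes 120 N, or if a joint passes its speed limit or range.

## Working session

There is one attempt and no reset: what is moved stays moved. The work goes in short steps, Python scripts to look and compute and a shell command to move; the robot and the scene stay as the last step left them, time stands still between calls to the robot, and variables do not carry over. Pictures are saved under pics/ and viewed, at most 10 in all, crops included, and the job is handed in when it is done.

```bash
ls; mkdir -p pics; cat > h.py <<'E'
import numpy as np, cv2
from station import env
def grab(n,save=None):
    f=env.grab_frame(n)
    if save: cv2.imwrite('pics/'+save,f['image'][:,:,::-1])
    return f
def cloud(f):
    d=f['depth'];H,W=d.shape;F=H/2/np.tan(np.radians(f['vfov'])/2)
    K=np.array([[F,0,f['cx']],[0,F,f['cy']],[0,0,1]])
    u,v=np.meshgrid(np.arange(W),np.arange(H))
    p=cv2.undistortPoints(np.stack([u,v],-1).reshape(-1,1,2).astype(np.float64),K,np.array(f['dist'])).reshape(H,W,2)
    P=np.dstack([p*d[...,None],d]);T=f['world_from_camera']
    P=P@T[:3,:3].T+T[:3,3];P[d==0]=np.nan
    return P
E
python3 - <<'E'
from h import *
for n in('scene','top'):
    f=grab(n,n+'0.png'); np.save(n+'0.npy',cloud(f)); print(f['world_from_camera'].round(3).tolist())
o=env.get_obs();print({k:np.round(v,3).tolist() for k,v in o.items()})
E
```

```text
pics
[[-0.673, 0.482, -0.561, 1.164], [0.739, 0.46, -0.492, 0.486], [0.02, -0.746, -0.666, 0.88], [0.0, 0.0, 0.0, 1.0]]
[[-0.02, -0.985, 0.169, 0.369], [-1.0, 0.017, -0.017, -0.032], [0.014, -0.17, -0.985, 1.345], [0.0, 0.0, 0.0, 1.0]]
{'time': 0.1, 'joints': [1.208, 0.478, 0.022, 1.556, -0.012, 1.109, -0.083], 'qvel': [0.001, -0.003, 0.001, -0.003, -0.001, 0.001, -0.001], 'joint_efforts': [0.005, -58.409, 1.541, -27.331, -0.054, 0.013, 0.0], 'ee_pos': [0.17, -0.653, 0.215], 'tcp_rot': [0.992, 0.127, -0.0, -0.001], 'ft_force': [0.436, 0.346, -1.131], 'wrist_torque': [-0.015, 0.034, 0.028], 'finger_force': 0.0, 'grip_width': 0.088}
```

View pics/top0.png

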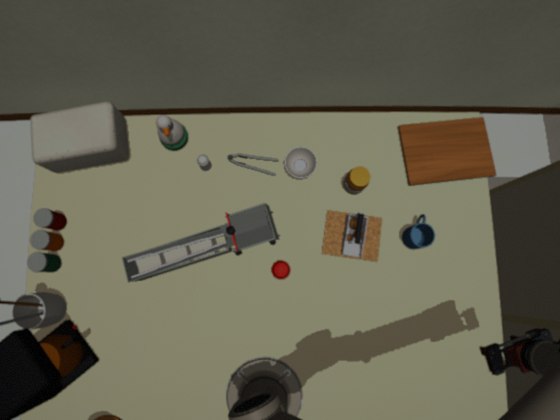

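View pics/scene0.png

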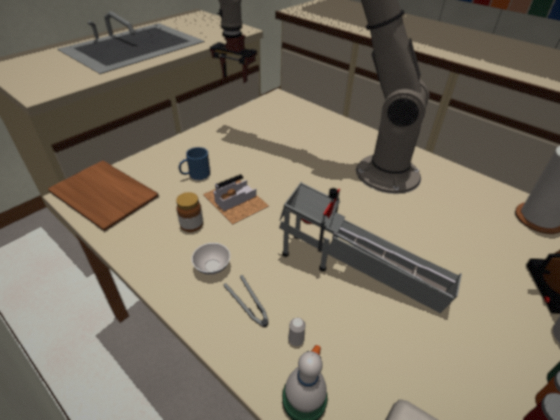

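The top view shows the mat and scoop at about (353,235), the hopper at (258,228), the red gate and knob at (232,231), the rails running left to (130,265), and the timer at (281,269). Next I'll measure these.

```bash
python3 - <<'E'
from h import *
P=np.load('top0.npy');im=cv2.imread('pics/top0.png')
a=cv2.resize(im[195:275,310:410],(400,320),interpolation=cv2.INTER_CUBIC)
b=cv2.resize(im[195:275,200:300],(400,320),interpolation=cv2.INTER_CUBIC)
S=cv2.imread('pics/scene0.png')
c=cv2.resize(S[165:225,200:275],(400,280),interpolation=cv2.INTER_CUBIC);d=cv2.resize(S[180:240,280:355],(400,280),interpolation=cv2.INTER_CUBIC)
cv2.imwrite('pics/crop0.png',np.vstack([np.hstack([a,b]),np.hstack([c,d])])*1)
hsv=cv2.cvtColor(im,cv2.COLOR_BGR2HSV);h,s,v=cv2.split(hsv)
def st(m,n):
    q=P[m];q=q[~np.isnan(q[:,0])];print(n,len(q),'med',np.median(q,0).round(4),'min',q.min(0).round(3),'max',q.max(0).round(3));return q
box=np.zeros(h.shape,bool)
def B(r0,r1,c0,c1):
    m=box.copy();m[r0:r1,c0:c1]=1;return m
red=((h<8)|(h>172))&(s>150)
q=st(B(205,260,215,250)&red,'gate')
print(q[np.argsort(q[:,1])][::6].round(3).tolist())
st(B(225,237,225,237)&(v<40),'knob')
bar=st(B(205,265,335,372)&(v<45)&(P[...,2]>.07),'bar')
r=cv2.minAreaRect((bar[:,:2]*1000).astype(np.float32));print(r)
cork=B(200,270,315,390)&(h>5)&(h<20)&(s>100)&(P[...,2]<.02)
q=st(cork,'mat');print(cv2.minAreaRect((q[:,:2]*1000).astype(np.float32)))
# sizer
m=B(195,290,115,285)&(P[...,2]>.03)&~red
q=st(m,'sizer');print(cv2.minAreaRect((q[:,:2]*1000).astype(np.float32)),cv2.boxPoints(cv2.minAreaRect((q[:,:2]*1000).astype(np.float32))))
sc=B(200,270,335,372)&(P[...,2]>.02);q=st(sc,'scoop');print(cv2.minAreaRect((q[:,:2]*1000).astype(np.float32)))
E
```

```text
gate 52 med [0.4884 0.0765 0.2246] min [0.45  0.065 0.202] max [0.553 0.096 0.262]
[[0.452, 0.065, 0.226], [0.458, 0.068, 0.224], [0.466, 0.071, 0.223], [0.477, 0.074, 0.224], [0.489, 0.076, 0.225], [0.491, 0.078, 0.231], [0.53, 0.087, 0.228], [0.534, 0.09, 0.223], [0.546, 0.093, 0.222]]
knob 52 med [0.5013 0.0809 0.2603] min [0.493 0.071 0.249] max [0.512 0.092 0.265]
bar 143 med [ 0.5201 -0.3045  0.0944] min [ 0.476 -0.32   0.081] max [ 0.565 -0.292  0.101]
((519.7586669921875, -305.4072265625), (16.819305419921875, 88.80496978759766), 79.779052734375)
mat 1501 med [ 0.5061 -0.2647  0.0033] min [ 0.423 -0.403 -0.006] max [ 0.591 -0.197  0.013]
((507.0824890136719, -299.995361328125), (189.55801391601562, 147.50799560546875), 80.84131622314453)
sizer 4377 med [0.479  0.1542 0.1213] min [ 0.368 -0.054  0.03 ] max [0.587 0.437 0.265]
((472.2812194824219, 193.28671264648438), (113.20755004882812, 492.039794921875), 14.827567100524902) [[354.60315  416.62872 ]
 [480.5215   -59.02634 ]
 [589.9593   -30.055298]
 [464.04092  445.59976 ]]
scoop 548 med [ 0.5235 -0.302   0.0449] min [ 0.433 -0.344  0.02 ] max [ 0.573 -0.26   0.101]
((504.6725158691406, -302.974853515625), (62.04438400268555, 135.9840545654297), 78.5528564453125)
```

View pics/crop0.png

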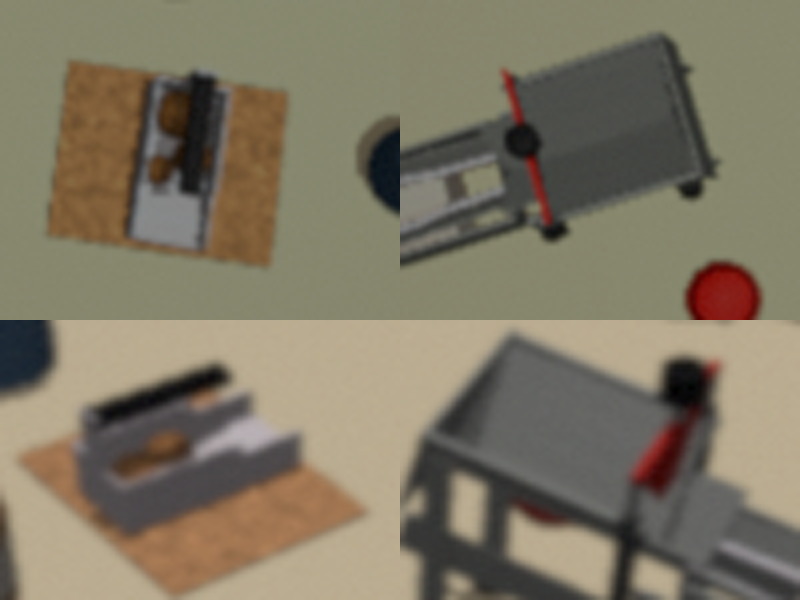

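The gate is about 31 mm up and the scoop's nose points toward the robot (−x). The measured sizes match the given ones: sizer 492×113, scoop 136×62, mat 190×148. I'll write a shift helper next.

```bash
cat > go.py <<'E'
# usage: go.py x y z(TCP, m) yaw_of_tool_x(deg) -> shift mm + turn
import sys; from h import *
from scipy.spatial.transform import Rotation as R
x,y,z,w=map(float,sys.argv[1:5]); o=env.get_obs()
M=R.from_quat(o['tcp_rot']).as_matrix(); s=M.T@(np.array([x,y,z])-o['ee_pos'])*1000
yaw=np.arctan2(M[1,0],M[0,0]); t=-(np.radians(w)-yaw); t=(t+np.pi)%(2*np.pi)-np.pi
print('t',round(o['time'],2),'yaw',np.degrees(yaw).round(1),'q',np.round(o['joints'],2),'shift',s.round(1),'turn',round(t,3),'rows',max(np.linalg.norm(s)/50,abs(np.degrees(t))/8.59).round(1))
E
python3 go.py .40 -.38 .33 14.8
```

```text
t 0.1 yaw 14.6 q [ 1.21  0.48  0.02  1.56 -0.01  1.11 -0.08] shift [ 291.3 -206.1 -114.6] turn -0.004 rows 7.5
```

```bash
python3 -m crank '0 0 -80 0 0; 291 -206 -115 0 0; 291 -206 -115 0 0; 291 -206 -115 0 0; 291 -206 -115 0 0; 291 -206 -115 0 0; 291 -206 -115 0 0; 291 -206 -115 0 0; 291 -206 -115 0 0; 291 -206 -115 0 0' 10; python3 go.py .502 .079 .31 14.8
```

```text
time: 1.1
ee_pos: [0.4015, -0.3786, 0.3312]
tcp_rot: [0.992, 0.129, 0.0, -0.0]
ft_force: [0.2, -0.9, 0.8]
grip_width: 0.0112
finger_force: 0.0
t 1.1 yaw 14.9 q [ 0.77  0.19 -0.15  1.69  0.03  1.26 -0.7 ] shift [ 214.6 -416.4   21.3] turn 0.001 rows 9.4
```

```bash
python3 -m crank '215 -416 0 0 0; 215 -416 0 0 0; 215 -416 0 0 0; 215 -416 0 0 0; 215 -416 0 0 0; 215 -416 0 0 0; 215 -416 0 0 0; 215 -416 0 0 0; 215 -416 0 0 0; 215 -416 0 0 0'; python3 -m crank '0 0 0 0 0'; python3 go.py .502 .079 .255 14.8; python3 - <<'E'
from h import *
f=grab('wrist','w1.png');P=cloud(f)
im=f['image'][:,:,::-1];h,s,v=cv2.split(cv2.cvtColor(np.ascontiguousarray(im),cv2.COLOR_BGR2HSV))
red=((h<8)|(h>172))&(s>150)&(P[...,2]>.15)
q=P[red];print(len(q),np.nanmedian(q,0).round(4),np.nanmin(q,0).round(3),np.nanmax(q,0).round(3)) 
k=P[(v<50)&(P[...,2]>.235)&(P[...,2]<.275)];print(len(k),np.nanmedian(k,0).round(4),np.nanmin(k,0).round(3),np.nanmax(k,0).round(3)) 
E
```

```text
time: 2.1
ee_pos: [0.5034, 0.0789, 0.3305]
tcp_rot: [0.992, 0.128, -0.0, -0.001]
ft_force: [-0.0, -0.1, -0.7]
grip_width: 0.0001
finger_force: 0.0
time: 2.2
ee_pos: [0.5034, 0.0771, 0.3302]
tcp_rot: [0.992, 0.128, -0.001, -0.0]
ft_force: [0.3, -1.0, 0.1]
grip_width: 0.0007
finger_force: 0.0
t 2.2 yaw 14.7 q [ 0.21  0.15 -0.54  1.76  0.08  1.25 -1.66] shift [-0.8 -2.1 75.2] turn -0.001 rows 1.5
4744 [0.513  0.0845 0.4202] [ 0.464 -0.018  0.181] [0.556 0.157 0.451]
813 [0.5047 0.0796 0.26  ] [0.491 0.067 0.241] [0.514 0.091 0.262]
```

View pics/w1.png

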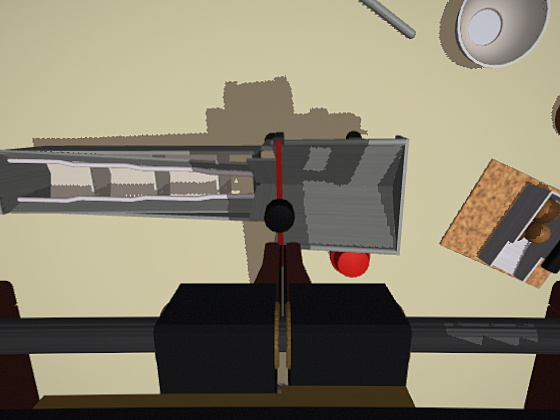

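The wrist view shows the knob at (279,215), centred straight below the closed fingers at (0.503, 0.079) with its top at z 0.262. The hopper is to the right of it and empty. Pushing down.

```bash
python3 -m crank '0 0 35 0 0; 0 0 45 0 0; 0 0 55 0 0; 0 0 65 0 0; 0 0 72 0 0; 0 0 75 0 0; 0 0 75 0 0'; python3 -m crank '0 0 3 0 0; 0 0 3 0 0'
```

```text
time: 2.95
ee_pos: [0.503, 0.0762, 0.2559]
tcp_rot: [0.992, 0.127, -0.0, -0.0]
ft_force: [-0.9, 0.1, 0.2]
grip_width: 0.0002
finger_force: 0.0
time: 3.15
ee_pos: [0.5034, 0.0764, 0.2532]
tcp_rot: [0.992, 0.127, 0.0, -0.0]
ft_force: [-0.8, 0.2, 0.2]
grip_width: 0.0002
finger_force: 0.0
```

```bash
python3 -m crank '0 0 2 0 0; 0 0 3 0 0'; python3 -m crank '0 0 2 0 0; 0 0 3 0 0';python3 - <<'E'
from h import *
P=cloud(grab('wrist','w2.png'))
im=cv2.imread('pics/w2.png');h,s,v=cv2.split(cv2.cvtColor(im,cv2.COLOR_BGR2HSV))
red=((h<8)|(h>172))&(s>150)&(P[...,2]>.12)&(P[...,2]<.24)
q=P[red];d=(q[:,:2]-[.503,.078])@[-.256,.967];q=q[abs(d)<.02];print(len(q),np.nanpercentile(q[:,2],[50,80,90,95,99]).round(4))
print(P[208:240:3,279,2].round(3))
E
```

```text
time: 3.35
ee_pos: [0.5033, 0.0764, 0.2502]
tcp_rot: [0.992, 0.127, 0.0, -0.0]
ft_force: [0.1, -0.4, 1.1]
grip_width: 0.0005
finger_force: 0.8
time: 3.55
ee_pos: [0.5033, 0.0764, 0.247]
tcp_rot: [0.992, 0.127, 0.0, -0.0]
ft_force: [0.6, 0.0, 2.1]
grip_width: 0.0005
finger_force: 0.8
679 [0.2174 0.2179 0.2182 0.2184 0.219 ]
[0.217 0.217 0.217 0.217 0.217 0.217 0.218 0.217 0.238 0.244 0.249]
```

View pics/w2.png

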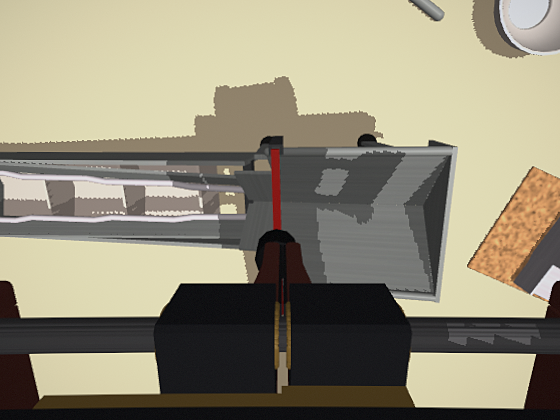

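```bash
python3 - <<'E'
from h import *
print(env.tips_ahead)
for n in('w2',):
    f=grab('wrist');P=cloud(f)
    for r in range(215,330,7): print(r,P[r,279].round(3),P[r,268].round(3))
P=cloud(grab('top','t2.png'));im=cv2.imread('pics/t2.png')
h,s,v=cv2.split(cv2.cvtColor(im,cv2.COLOR_BGR2HSV))
m=np.zeros(h.shape,bool);m[205:260,215:250]=1
q=P[m&((h<8)|(h>172))&(s>150)];print(len(q),q[np.argsort(q[:,0])][::4].round(3).tolist())
E
```

```text
0.025
215 [0.517 0.082 0.217] [0.49  0.086 0.133]
222 [0.512 0.081 0.217] [0.485 0.084 0.138]
229 [0.508 0.079 0.217] [0.481 0.083 0.144]
236 [0.513 0.081 0.245] [0.511 0.086 0.244]
243 [0.512 0.08  0.252] [0.511 0.086 0.255]
250 [0.512 0.08  0.263] [0.512 0.086 0.265]
257 [0.509 0.079 0.264] [0.511 0.085 0.272]
264 [0.512 0.08  0.278] [0.512 0.085 0.281]
271 [0.511 0.08  0.283] [0.512 0.085 0.288]
278 [0.511 0.08  0.29 ] [0.512 0.084 0.294]
285 [0.512 0.08  0.297] [0.534 0.088 0.341]
292 [0.512 0.08  0.303] [0.533 0.088 0.343]
299 [0.512 0.08  0.308] [0.533 0.087 0.346]
306 [0.532 0.085 0.346] [0.534 0.087 0.349]
313 [0.53  0.084 0.345] [0.534 0.087 0.353]
320 [0.53  0.084 0.349] [0.534 0.087 0.355]
327 [0.529 0.084 0.35 ] [0.534 0.087 0.357]
0 []
```

```bash
python3 -m crank '0 0 4 0 0; 0 0 8 0 0;0 0 8 0 0'; python3 - <<'E'
from h import *
P=cloud(grab('wrist'))
print(P[205:229:4,279].round(3).tolist())
E
```

```text
time: 4.0
ee_pos: [0.5026, 0.0761, 0.2382]
tcp_rot: [0.992, 0.127, -0.001, 0.0]
ft_force: [0.1, 0.5, 0.2]
grip_width: 0.0008
finger_force: 0.0
[[0.522, 0.083, 0.208], [0.52, 0.082, 0.208], [0.517, 0.082, 0.209], [0.515, 0.081, 0.209], [0.512, 0.08, 0.208], [0.51, 0.08, 0.209]]
```

```bash
python3 -m crank '0 0 5 0 0; 0 0 10 0 0;0 0 10 0 0'; python3 -m crank '0 0 3 0 0; 0 0 3 0 0';  python3 -m crank '0 0 3 0 0; 0 0 3 0 0'; python3 - <<'E'
from h import *
P=cloud(grab('wrist'))
print(P[205:229:4,279].round(3).tolist())
E
```

```text
time: 4.35
ee_pos: [0.5027, 0.0761, 0.2281]
tcp_rot: [0.992, 0.127, -0.001, -0.0]
ft_force: [-0.1, 0.3, 0.7]
grip_width: 0.0004
finger_force: 0.0
time: 4.55
ee_pos: [0.5029, 0.0762, 0.2256]
tcp_rot: [0.992, 0.127, -0.0, -0.0]
ft_force: [-0.4, 0.1, -0.2]
grip_width: 0.0005
finger_force: 0.0
time: 4.75
ee_pos: [0.5032, 0.0763, 0.2237]
tcp_rot: [0.992, 0.127, 0.0, 0.0]
ft_force: [-2.7, -0.9, 7.1]
grip_width: 0.0006
finger_force: 3.6
[[0.523, 0.083, 0.195], [0.52, 0.083, 0.193], [0.518, 0.082, 0.195], [0.516, 0.081, 0.195], [0.513, 0.081, 0.194], [0.511, 0.08, 0.195]]
```

```bash
python3 -m crank '0 0 1 0 0; 0 0 1 0 0'; python3 -m crank '0 0 -20 0 0; 0 0 -70 0 0; 0 0 -110 0 0; 0 0 -140 0 0; 0 0 -140 0 0'; python3 - <<'E'
from h import *
P=cloud(grab('wrist','w3.png'))
for r in range(180,310,6): print(r,P[r,279].round(3),P[r,268].round(3))
E
```

```text
time: 5.0
ee_pos: [0.5032, 0.0763, 0.2236]
tcp_rot: [0.992, 0.127, 0.0, 0.0]
ft_force: [-5.2, -1.9, 13.3]
grip_width: 0.0005
finger_force: 7.1
time: 5.5
ee_pos: [0.5051, 0.077, 0.3664]
tcp_rot: [0.992, 0.127, 0.004, -0.0]
ft_force: [0.7, -0.0, -0.8]
grip_width: 0.0003
finger_force: 0.0
180 [0.516 0.083 0.194] [0.5   0.094 0.123]
186 [0.513 0.082 0.213] [0.493 0.092 0.127]
192 [0.511 0.081 0.23 ] [0.487 0.09  0.135]
198 [0.505 0.08  0.231] [0.502 0.09  0.229]
204 [0.499 0.078 0.229] [0.496 0.089 0.229]
210 [0.494 0.077 0.232] [0.47  0.085 0.156]
216 [0.477 0.073 0.194] [ 0.417  0.078 -0.   ]
222 [0.471 0.071 0.194] [ 0.407  0.076 -0.001]
228 [0.464 0.07  0.193] [0.397 0.073 0.   ]
234 [0.457 0.068 0.194] [ 0.386  0.071 -0.001]
240 [0.451 0.066 0.196] [ 0.375  0.068 -0.   ]
246 [0.515 0.081 0.379] [0.513 0.086 0.379]
252 [0.513 0.081 0.383] [0.513 0.086 0.387]
258 [0.51  0.08  0.384] [0.514 0.086 0.394]
264 [0.513 0.081 0.398] [0.514 0.086 0.401]
270 [0.513 0.08  0.403] [0.514 0.085 0.407]
276 [0.513 0.08  0.408] [0.513 0.085 0.412]
282 [0.513 0.08  0.414] [0.514 0.085 0.418]
288 [0.512 0.08  0.418] [0.534 0.088 0.46 ]
294 [0.513 0.08  0.423] [0.535 0.088 0.464]
300 [0.513 0.08  0.428] [0.535 0.088 0.468]
306 [0.533 0.085 0.466] [0.535 0.088 0.47 ]
```

View pics/w3.png

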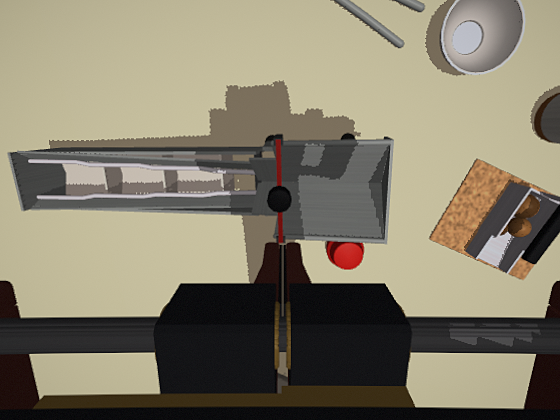

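The gate is shut: the bar is at 0.194, the knob top at 0.230, and the stop gave 13 N. With the fingers closed, contact and depth both put the tips about 6 mm behind the reported TCP, not 25 mm ahead of it. I'll check this with the fingers open over the scoop.

```bash
python3 go.py .555 -.312 .30 -10
```

```text
t 5.55 yaw 14.6 q [ 0.22  0.13 -0.54  1.71  0.07  1.32 -1.65] shift [-48.8 388.8  63.8] turn 0.429 rows 7.9
```

```bash
python3 -m crank '-48 388 0 0.43 1; -48 388 0 0.43 1; -48 388 0 0.43 1; -48 388 0 0.43 1; -48 388 0 0.43 1; -48 388 0 0.43 1; -48 388 0 0.43 1; -48 388 0 0.43 1; -48 388 64 0.43 1; -48 388 64 0.43 1'; python3 -m crank '0 0 0 0 1'; python3 - <<'E'
from h import *
P=cloud(grab('wrist','w4.png'));o=env.get_obs();print(o['ee_pos'],o['grip_width'])
T=np.array(o['ee_pos'])
ok=np.isfinite(P[...,2])&(np.linalg.norm(P[...,:2]-T[:2],axis=-1)<.09)&(P[...,2]>.22)
rr,cc=np.where(ok)
for lo,hi in((0,280),(280,560)):
    m=(cc>=lo)&(cc<hi); q=P[rr[m],cc[m]]; i=np.argsort(q[:,2])[:200:20]; print(q[i].round(3).tolist(), rr[m][i],cc[m][i])
im=cv2.imread('pics/w4.png');v=im.max(2)
k=(P[...,2]>.08)&(P[...,2]<.11)&(v<60);q=P[k];print(len(q),np.median(q,0).round(4),cv2.minAreaRect((q[:,:2]*1000).astype(np.float32)))
s=(P[...,2]>.03)&(P[...,2]<.13)&(np.linalg.norm(P[...,:2]-[.51,-.304],axis=-1)<.11);q=P[s];print(cv2.minAreaRect((q[:,:2]*1000).astype(np.float32)))
E
```

```text
time: 6.55
ee_pos: [0.5512, -0.3115, 0.2912]
tcp_rot: [0.996, -0.089, -0.005, -0.002]
ft_force: [-0.4, -0.0, -1.4]
grip_width: 0.0772
finger_force: 0.0
time: 6.65
ee_pos: [0.5525, -0.3095, 0.294]
tcp_rot: [0.996, -0.087, -0.004, -0.002]
ft_force: [0.1, 0.1, 0.6]
grip_width: 0.085
finger_force: 0.0
[ 0.55389153 -0.30963181  0.29668896] 0.08650663346732768
[[0.571, -0.265, 0.3], [0.572, -0.264, 0.301], [0.562, -0.269, 0.302], [0.571, -0.268, 0.303], [0.552, -0.267, 0.304], [0.571, -0.269, 0.304], [0.569, -0.269, 0.305], [0.555, -0.268, 0.305], [0.571, -0.266, 0.306], [0.556, -0.268, 0.307]] [242 242 258 243 276 244 248 272 246 272] [192 190 202 196 203 197 199 202 190 201]
[[0.554, -0.358, 0.299], [0.551, -0.353, 0.301], [0.554, -0.354, 0.302], [0.554, -0.36, 0.303], [0.547, -0.352, 0.303], [0.553, -0.353, 0.304], [0.555, -0.356, 0.305], [0.554, -0.359, 0.305], [0.555, -0.356, 0.306], [0.555, -0.357, 0.307]] [242 250 246 244 259 249 245 246 246 247] [371 363 364 376 363 364 370 376 371 372]
2234 [ 0.51   -0.3162  0.0946] ((576.7301635742188, -267.9424133300781), (568.5825805664062, 209.33468627929688), 86.60914611816406)
((504.0179748535156, -305.9658203125), (61.72463607788086, 134.29940795898438), 78.89583587646484)
```

View pics/w4.png

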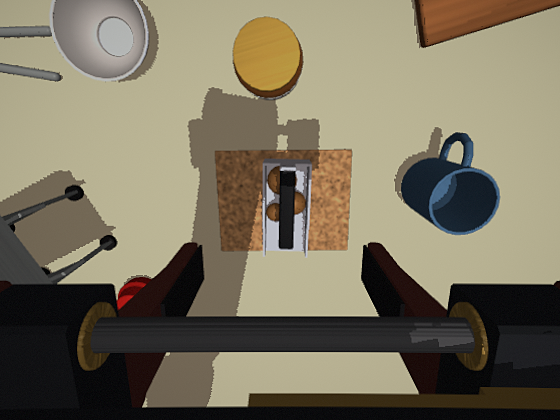

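The wrist view shows the scoop with its bar at col 287, rows 172–248, and three nuts around (285,200). The fingertips are near z 0.30 with the TCP at 0.297, so the tips do sit about at the TCP. Now I'll fit the bar and descend in stages.

```bash
cat > bar.py <<'E'
from h import *
f=grab('wrist');P=cloud(f);v=f['image'].max(2)
k=(P[...,2]>.085)&(P[...,2]<.105)&(v<70)&(np.linalg.norm(P[...,:2]-[.515,-.306],axis=-1)<.075)
q=P[k];print(len(q),np.median(q[:,2]).round(4),cv2.minAreaRect((q[:,:2]*1000).astype(np.float32)),env.get_obs()['ee_pos'])
E
python3 bar.py; python3 go.py .556 -.314 .12 -10.5
```

```text
1115 0.0955 ((520.0073852539062, -308.538330078125), (17.59305191040039, 94.27142333984375), 78.02340698242188) [ 0.55491033 -0.30995094  0.29856405]
t 6.75 yaw -9.9 q [ 0.6   0.36 -0.25  1.54  0.09  1.25 -1.41] shift [  1.8   3.9 178.6] turn 0.01 rows 3.6
```

```bash
python3 -m crank '1 5 50 0.02 1; 1 5 100 0.02 1; 1 5 150 0.02 1; 1 5 190 0.02 1; 1 5 190 0.02 1; 1 5 190 0.02 1'; python3 - <<'E'
from h import *
P=cloud(grab('wrist','w5.png'));o=env.get_obs();T=np.array(o['ee_pos']);print(T,o['ft_force'])
ok=np.isfinite(P[...,2])&(np.linalg.norm(P[...,:2]-T[:2],axis=-1)<.09)&(P[...,2]>.085)
for r in range(200,300,12): print(r,P[r,195].round(3),P[r,290].round(3),P[r,368].round(3))
E
python3 bar.py
```

```text
time: 7.35
ee_pos: [0.5561, -0.3162, 0.1102]
tcp_rot: [0.995, -0.097, 0.001, 0.0]
ft_force: [0.4, -0.5, 0.8]
grip_width: 0.088
finger_force: 0.0
[ 0.55692614 -0.31681648  0.11136226] [ 0.57772118 -0.47374383  0.45763541]
200 [ 0.576 -0.244  0.004] [ 0.566 -0.325  0.028] [ 0.547 -0.39   0.005]
212 [ 0.566 -0.242  0.004] [ 0.569 -0.325  0.072] [ 0.536 -0.389  0.004]
224 [ 0.555 -0.238  0.004] [ 0.568 -0.324  0.096] [ 0.526 -0.387  0.005]
236 [ 0.544 -0.236  0.004] [ 0.561 -0.322  0.095] [ 0.515 -0.386  0.005]
248 [ 0.574 -0.275  0.122] [ 0.553 -0.321  0.095] [ 0.556 -0.362  0.121]
260 [ 0.569 -0.275  0.126] [ 0.546 -0.32   0.096] [ 0.55  -0.361  0.123]
272 [ 0.563 -0.273  0.128] [ 0.538 -0.318  0.095] [ 0.544 -0.36   0.124]
284 [ 0.557 -0.272  0.129] [ 0.53  -0.317  0.096] [ 0.539 -0.358  0.127]
296 [ 0.487 -0.22   0.004] [ 0.522 -0.315  0.095] [ 0.455 -0.379  0.004]
2804 0.0954 ((521.3550415039062, -308.8186950683594), (17.74749755859375, 99.63931274414062), 78.58700561523438) [ 0.5571781  -0.31711768  0.11179822]
```

View pics/w5.png

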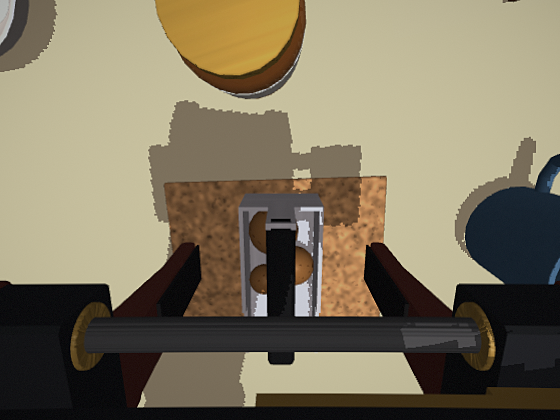

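The view shows the bar centred at about (281,290) between the open fingers, with its tail post at (280,212) and the nuts in the scoop. The tips are still about 12 mm above the bar, which confirms the offset. I'll go down 46 mm and grip.

```bash
python3 -m crank '1 0 20 0 1; 1 0 35 0 1; 1 0 46 0 1; 1 0 46 0 1; 1 0 46 0 0.1; 1 0 46 0 0.1; 1 0 46 0 0.1; 1 0 46 0 0.1; 1 0 46 0 0.1; 1 0 46 0 0.1' 60; python3 -m crank '0 0 0 0 0; 0 0 0 0 0; 0 0 0 0 0' 60
```

```text
time: 8.45
ee_pos: [0.5555, -0.3167, 0.0621]
tcp_rot: [0.995, -0.097, 0.0, 0.0]
ft_force: [-0.2, -0.2, -0.0]
grip_width: 0.0433
finger_force: 0.0
time: 8.75
ee_pos: [0.5555, -0.3166, 0.0619]
tcp_rot: [0.995, -0.097, -0.0, -0.0]
ft_force: [-0.1, 0.7, -0.0]
grip_width: 0.0192
finger_force: 0.5
```

```bash
python3 -m crank '0 0 0 0 0; 0 0 0 0 0; 0 0 0 0 0; 0 0 0 0 0' 60;python3 -m crank '0 0 -3 0 0; 0 0 -8 0 0; 0 0 -12 0 0; 0 0 -12 0 0'; python3 - <<'E'
from h import *
f=grab('wrist');P=cloud(f)
for r in range(212,310,12): print(r,P[r,283].round(3))
print(env.get_obs()['wrist_torque'])
E
```

```text
time: 9.15
ee_pos: [0.5556, -0.3166, 0.062]
tcp_rot: [0.995, -0.097, 0.0, -0.0]
ft_force: [0.8, 0.0, -0.3]
grip_width: 0.0176
finger_force: 60.0
time: 9.55
ee_pos: [0.556, -0.3169, 0.0749]
tcp_rot: [0.995, -0.098, 0.001, 0.0]
ft_force: [0.8, -0.1, -1.4]
grip_width: 0.0175
finger_force: 60.0
212 [ 0.567 -0.32   0.029]
224 [ 0.57  -0.321  0.063]
236 [ 0.57  -0.321  0.084]
248 [ 0.57  -0.321  0.099]
260 [ 0.568 -0.32   0.108]
272 [ 0.562 -0.319  0.109]
284 [ 0.556 -0.318  0.108]
296 [ 0.55  -0.317  0.109]
308 [ 0.545 -0.316  0.109]
[ 0.06057348 -0.0735523   0.05263478]
```

```bash
python3 -m crank '0 0 -10 0 0; 0 0 -30 0 0; 0 0 -60 0 0; 0 0 -90 0 0; 0 0 -120 0 0; 0 0 -150 0 0; 0 0 -180 0 0; 0 0 -210 0 0; 0 0 -235 0 0; 0 0 -245 0 0'; python3 go.py .536 -.046 .319 -75
```

```text
time: 10.6
ee_pos: [0.5564, -0.3169, 0.3225]
tcp_rot: [0.995, -0.097, 0.002, 0.001]
ft_force: [0.0, -0.2, -1.0]
grip_width: 0.0176
finger_force: 60.0
t 10.6 yaw -11.2 q [ 0.6   0.36 -0.24  1.5   0.09  1.29 -1.42] shift [ -72.6 -261.8    2.9] turn 1.114 rows 7.4
```

```bash
python3 -m crank '-2 -6 0 0.03 0; -5 -18 0 0.08 0; -9 -33 0 0.14 0; -14 -50 0 0.21 0; -19 -67 0 0.29 0; -24 -86 0 0.37 0; -29 -105 0 0.45 0; -34 -121 0 0.52 0; -37 -132 0 0.56 0; -37 -133 0 0.57 0'; python3 go.py .536 -.046 .319 -75
```

```text
time: 11.6
ee_pos: [0.5446, -0.1769, 0.3185]
tcp_rot: [0.928, -0.372, -0.001, -0.0]
ft_force: [0.1, -0.1, -1.6]
grip_width: 0.0178
finger_force: 60.0
t 11.6 yaw -43.7 q [ 0.39  0.24 -0.23  1.66  0.06  1.25 -2.18] shift [-96.7 -88.7  -0.4] turn 0.546 rows 3.6
```

```bash
python3 go.py .539 -.045 .319 -68; python3 -m crank '-5 -4 0 0.03 0; -14 -13 0 0.08 0; -26 -24 0 0.13 0; -39 -36 0 0.18 0; -53 -49 0 0.24 0; -67 -62 0 0.3 0; -79 -74 0 0.35 0; -88 -83 0 0.4 0; -94 -89 0 0.42 0; -94 -89 0 0.42 0'; python3 go.py .539 -.045 .319 -68;python3 - <<'E'
from h import *
grab('scene','s2.png');P=cloud(grab('wrist','w6.png'))
im=np.hstack([cv2.imread('pics/s2.png')[120:270,230:430],cv2.imread('pics/w6.png')[100:400,100:500][::2,::2]]);cv2.imwrite('pics/c2.png',cv2.resize(im,(800,300)))
for r in range(212,310,12): print(r,P[r,283].round(3))
E
```

```text
t 11.6 yaw -43.7 q [ 0.39  0.24 -0.23  1.66  0.06  1.25 -2.18] shift [-95.2 -91.5  -0.4] turn 0.424 rows 2.8
time: 12.6
ee_pos: [0.5387, -0.049, 0.3186]
tcp_rot: [0.83, -0.558, -0.0, 0.0]
ft_force: [-0.2, -0.6, -1.5]
grip_width: 0.0175
finger_force: 60.0
t 12.6 yaw -67.8 q [ 0.2   0.19 -0.26  1.73  0.05  1.23 -2.83] shift [-3.6 -1.8 -0.4] turn 0.004 rows 0.1
212 [ 0.542 -0.062  0.273]
224 [ 0.543 -0.065  0.308]
236 [ 0.543 -0.065  0.328]
248 [ 0.543 -0.065  0.343]
260 [ 0.543 -0.063  0.353]
272 [ 0.541 -0.058  0.353]
284 [ 0.538 -0.052  0.352]
296 [ 0.536 -0.047  0.353]
308 [ 0.534 -0.041  0.353]
```

View pics/c2.png

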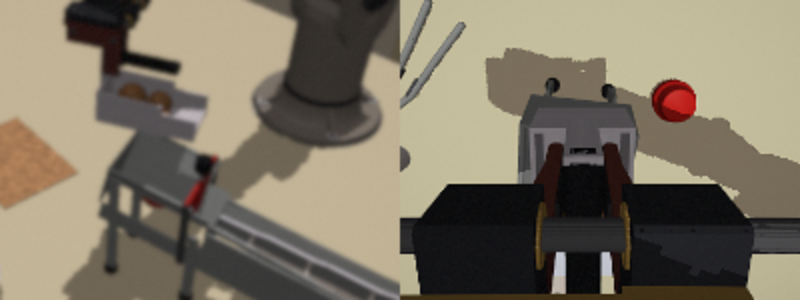

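Scoop in the picture is level with all the nuts in it, above the hopper with the tail at the back wall. Now I'll ease the grip so it droops.

```bash
cat > tilt.py <<'E'
from h import *
P=cloud(grab('wrist'));o=env.get_obs();T=o['ee_pos']
q=P[255:316,278:289].reshape(-1,3);q=q[np.isfinite(q).all(1)&(q[:,2]<T[2]+.06)]
s=(q[:,:2]-T[:2])@np.array([-.375,.927])
# back post face + bar top: print profile and bar-top slope
m=s>-.012
k=np.polyfit(s[m],q[m,2],1) if m.sum()>20 else [np.nan]
print('t',round(o['time'],2),'tilt',np.degrees(np.arctan(k[0])).round(1),'F',np.round(o['ft_force'],1),'grip',round(o['finger_force'],1))
E
for F in 1; do python3 -m crank '0 0 0 0 0' 20; python3 tilt.py; python3 -m crank '0 0 0 0 0' 10; python3 tilt.py;  python3 -m crank '0 0 0 0 0' 6; python3 tilt.py; done | grep -E 'tilt'
```

```text
t 12.85 tilt -0.6 F [-0.5 -0.1 -1. ] grip 20.0
t 13.0 tilt -0.5 F [-0.3  0.1 -0.9] grip 10.0
t 13.15 tilt -3.6 F [ 0.1  0.  -1.3] grip 6.0
```

```bash
for F in 1; do python3 -m crank '0 0 0 0 0' 6; python3 tilt.py; python3 -m crank '0 0 0 0 0;0 0 0 0 0' 5; python3 tilt.py;  python3 -m crank '0 0 0 0 0;0 0 0 0 0' 4; python3 tilt.py; done | grep -E 'tilt|width'
```

```text
grip_width: 0.0182
t 13.3 tilt -10.4 F [ 0.3  0.1 -1.2] grip 6.0
grip_width: 0.0176
t 13.55 tilt -11.3 F [-0.6 -0.1 -0.7] grip 5.0
grip_width: 0.0176
t 13.8 tilt -18.3 F [ 0.1  0.1 -1.7] grip 4.0
```

```bash
for F in 1; do python3 -m crank '0 0 0 0 0;0 0 0 0 0' 3.5; python3 tilt.py; python3 -m crank '0 0 0 0 0;0 0 0 0 0' 3; python3 tilt.py;  python3 -m crank '0 0 0 0 0;0 0 0 0 0;0 0 0 0 0;0 0 0 0 0' 3; python3 tilt.py; done | grep -E 'tilt|pos'
python3 - <<'E'
from h import *
grab('scene','s3.png');grab('top','t3.png')
im=np.hstack([cv2.imread('pics/s3.png')[120:270,230:430],cv2.imread('pics/t3.png')[185:275,190:310][:,:]if 0 else cv2.resize(cv2.imread('pics/t3.png')[185:260,200:300],(200,150))]);cv2.imwrite('pics/c3.png',cv2.resize(im,(800,300)))
E
```

```text
ee_pos: [0.5388, -0.0497, 0.319]
t 14.05 tilt -23.3 F [ 0.9  0.2 -2. ] grip 3.5
ee_pos: [0.5389, -0.0497, 0.319]
t 14.3 tilt -28.5 F [-1.  -0.7 -1.6] grip 3.0
ee_pos: [0.5388, -0.0497, 0.319]
t 14.75 tilt -28.5 F [ 0.6 -0.3 -1.4] grip 3.0
```

View pics/c3.png

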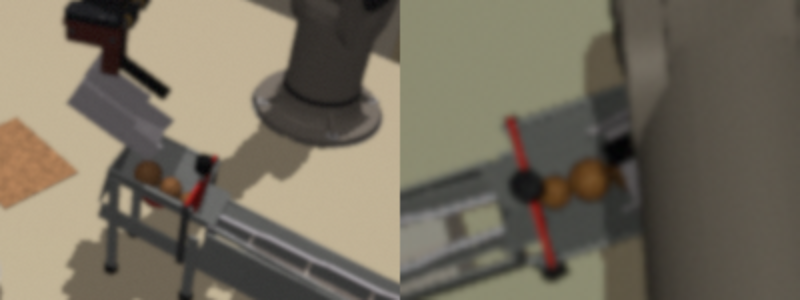

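Two nuts show in the hopper, in the right half around (555,190) and (590,180). The scoop is drooped by about 28°. The third nut may be hidden behind the scoop, so I'll jolt the scoop a little for more tilt, then count.

```bash
for F in 1; do python3 -m crank '0 0 -25 0 0;0 0 -25 0 0;0 0 -5 0 0; 0 0 -30 0 0; 0 0 -30 0 0;0 0 -5 0 0; 0 0 -30 0 0; 0 0 -30 0 0' 3; python3 tilt.py; done | grep -E 'tilt|pos|width'
python3 - <<'E'
from h import *
grab('scene','s4.png');grab('top','t4.png');grab('wrist','w7.png')
im=np.hstack([cv2.resize(cv2.imread('pics/s4.png')[120:240,250:370],(266,300)),cv2.resize(cv2.imread('pics/t4.png')[185:260,210:300],(266,300)),cv2.resize(cv2.imread('pics/w7.png')[120:330,180:380],(268,300))]);cv2.imwrite('pics/c4.png',im)
E
```

```text
ee_pos: [0.5401, -0.0496, 0.3502]
grip_width: 0.0178
t 15.7 tilt -30.9 F [ 0.3  0.1 -1.7] grip 3.0
```

View pics/c4.png

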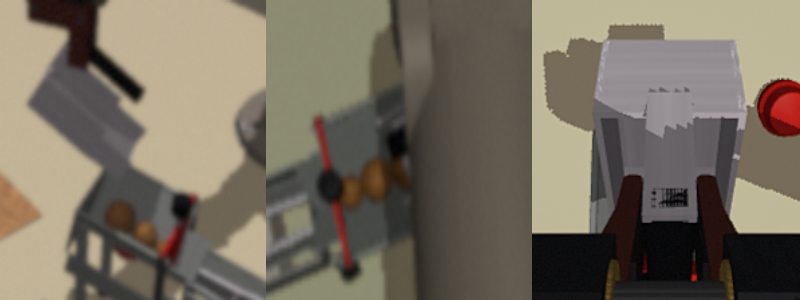

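All three nuts show in the top crop, in a row behind the gate at (350,190), (376,175) and (400,172). I've used up the picture budget (slightly overrun), so from here I'll use numbers only.

```bash
cat > nuts.py <<'E'
from h import *
from scipy import ndimage
def nuts(cam,name,zmin=.0):
    f=grab(cam);P=cloud(f);im=np.ascontiguousarray(f['image'][:,:,::-1]);h,s,v=cv2.split(cv2.cvtColor(im,cv2.COLOR_BGR2HSV))
    d=P[...,:2]-[.520,.014];x=d@np.array([-.256,.967]);y=d@np.array([-.967,-.256])
    m=(h>5)&(h<22)&(s>90)&(x>-.1)&(x<.45)&(abs(y)<.06)&(P[...,2]>zmin)
    L,n=ndimage.label(m)
    for i in range(1,n+1):
        k=L==i
        if k.sum()<8: continue
        rr,cc=np.where(k); print(name,k.sum(),'px',int(rr.mean()),int(cc.mean()),'sizer x %.0f..%.0f y %.0f..%.0f z %.0f..%.0f'%(*(1000*np.r_[x[k].min(),x[k].max(),y[k].min(),y[k].max(),P[k][:,2].min(),P[k][:,2].max()]),))
nuts('top','top');nuts('scene','scene')
E
python3 nuts.py
```

```text
top 177 px 230 245 sizer x -3..67 y -15..15 z 147..339
scene 11 px 94 276 sizer x -76..-73 y -46..-41 z 488..510
scene 29 px 107 299 sizer x -51..-34 y 8..15 z 443..456
scene 20 px 117 294 sizer x -37..-27 y -37..-29 z 442..457
scene 224 px 209 309 sizer x -22..56 y -22..22 z 149..190
```

```bash
python3 -m crank '0 0 -15 0 0; 0 0 -20 0 0' 20; python3 go.py .556 -.317 .34 -11.2
```

```text
time: 16.15
ee_pos: [0.5393, -0.0497, 0.3697]
tcp_rot: [0.829, -0.559, 0.001, -0.0]
ft_force: [0.2, -0.6, -0.9]
grip_width: 0.018
finger_force: 20.0
t 16.15 yaw -67.9 q [ 0.2   0.16 -0.25  1.65  0.04  1.34 -2.82] shift [254.   85.1  29.7] turn -0.99 rows 6.6
```

```bash
python3 -m crank '20 7 0 -0.06 0; 50 17 0 -0.16 0; 82 27 0 -0.28 0; 115 38 0 -0.4 0; 148 49 5 -0.53 0; 180 60 10 -0.66 0; 210 70 15 -0.79 0; 236 79 22 -0.9 0; 250 84 28 -0.97 0; 254 85 30 -0.99 0' 20; python3 -m crank '0 0 0 0 0'; python3 go.py .556 -.317 .16 -11.2
```

```text
time: 17.15
ee_pos: [0.5546, -0.3194, 0.3374]
tcp_rot: [0.995, -0.098, -0.001, 0.0]
ft_force: [-0.4, 1.0, -1.5]
grip_width: 0.0183
finger_force: 20.0
time: 17.25
ee_pos: [0.5554, -0.317, 0.3382]
tcp_rot: [0.995, -0.098, -0.0, -0.0]
ft_force: [0.3, 0.4, -1.3]
grip_width: 0.018
finger_force: 20.0
t 17.25 yaw -11.3 q [ 0.58  0.35 -0.21  1.47  0.07  1.33 -1.41] shift [  0.7  -0.  178.2] turn -0.001 rows 3.6
```

```bash
python3 -m crank '0 0 45 0 0; 0 0 90 0 0; 0 0 135 0 0; 0 0 180 0 0; 0 0 210 0 0; 0 0 223 0 0; 0 0 223 0 0' 20; python3 -m crank '0 0 5 0 0; 0 0 11 0 0; 0 0 17 0 0; 0 0 23 0 0; 0 0 29 0 0; 0 0 33 0 0; 0 0 37 0 0; 0 0 37 0 0' 3; python3 - <<'E'
from h import *
P=cloud(grab('wrist'));
for r in range(224,316,15): print(r,P[r,283].round(3))
E
```

```text
time: 17.95
ee_pos: [0.5553, -0.3154, 0.1149]
tcp_rot: [0.995, -0.097, -0.001, -0.001]
ft_force: [0.0, 0.4, -0.3]
grip_width: 0.0174
finger_force: 20.0
time: 18.75
ee_pos: [0.5551, -0.3169, 0.0782]
tcp_rot: [0.995, -0.097, -0.001, -0.0]
ft_force: [1.5, -0.5, 1.7]
grip_width: 0.0177
finger_force: 3.0
224 [ 0.59  -0.325  0.132]
239 [ 0.584 -0.323  0.131]
254 [ 0.577 -0.322  0.128]
269 [ 0.569 -0.321  0.125]
284 [ 0.561 -0.319  0.121]
299 [ 0.551 -0.317  0.118]
314 [ 0.542 -0.315  0.115]
```

```bash
python3 -m crank '0 0 3 0 0; 0 0 6 0 0; 0 0 9 0 0; 0 0 12 0 0; 0 0 12 0 0' 3; cat > prof.py <<'E'
from h import *
P=cloud(grab('wrist'));
for r in range(224,316,15): print(r,P[r,283].round(3))
E
python3 prof.py
```

```text
time: 19.3
ee_pos: [0.5553, -0.3169, 0.0664]
tcp_rot: [0.995, -0.097, -0.0, -0.0]
ft_force: [2.1, 0.2, 2.4]
grip_width: 0.0179
finger_force: 3.0
224 [ 0.591 -0.325  0.122]
239 [ 0.585 -0.324  0.121]
254 [ 0.578 -0.322  0.118]
269 [ 0.571 -0.321  0.117]
284 [ 0.563 -0.319  0.114]
299 [ 0.556 -0.318  0.113]
314 [ 0.546 -0.316  0.109]
```

```bash
python3 -m crank '-3 0 2 0 0; -6 0 4 0 0; -9 0 6 0 0; -12 0 8 0 0; -15 0 10 0 0; -18 0 12 0 0; -20 0 14 0 0; -20 0 14 0 0' 3; python3 prof.py
```

```text
time: 20.15
ee_pos: [0.5352, -0.313, 0.0525]
tcp_rot: [0.995, -0.098, -0.001, -0.0]
ft_force: [1.8, -0.5, 2.4]
grip_width: 0.0179
finger_force: 3.0
224 [ 0.575 -0.322  0.122]
239 [ 0.57  -0.321  0.121]
254 [ 0.564 -0.319  0.118]
269 [ 0.558 -0.318  0.117]
284 [ 0.551 -0.317  0.115]
299 [ 0.543 -0.315  0.112]
314 [ 0.535 -0.314  0.109]
```

```bash
python3 -m crank '-25 0 0 0 0; -25 0 0 0 0; -25 0 0 0 0.3; -25 0 0 0 0.3; -25 0 0 0 0.4; -25 0 0 0 0.4; -25 0 0 0 0.4; -25 0 0 0 0.4' 3; cat > scoop.py <<'E'
from h import *
P=cloud(grab('wrist'))
for r in range(209,316,15): print(r,P[r,283].round(3))
P=cloud(grab('top'))
d=P[...,:2]-[.507,-.30]
m=np.zeros(P.shape[:2],bool);m[195:275,310:410]=1
m&=(P[...,2]>.025)&(P[...,2]<.055);q=P[m];print(len(q),cv2.minAreaRect((q[:,:2]*1000).astype(np.float32)))
E
python3 scoop.py
```

```text
time: 21.0
ee_pos: [0.5115, -0.3082, 0.0528]
tcp_rot: [0.995, -0.097, -0.0, -0.0]
ft_force: [-0.6, -1.0, -1.0]
grip_width: 0.0355
finger_force: 0.0
209 [ 0.55  -0.317  0.097]
224 [ 0.543 -0.315  0.097]
239 [ 0.508 -0.309  0.019]
254 [ 0.492 -0.305  0.004]
269 [ 0.48  -0.303  0.005]
284 [ 0.468 -0.301  0.004]
299 [ 0.456 -0.298  0.004]
314 [ 0.444 -0.296  0.004]
78 ((588.2105712890625, -296.533935546875), (49.34840393066406, 123.8885498046875), 53.73335266113281)
```

```bash
cat > scoop2.py <<'E'
from h import *
f=grab('wrist','ws.png');P=cloud(f);v=f['image'].max(2)
c=np.zeros(2)
m=(P[...,2]>.088)&(P[...,2]<.108)&(v<75)&(np.linalg.norm(P[...,:2]-[.55,-.312],axis=-1)<.12)
L=cv2.connectedComponents(m.astype(np.uint8))
for i in range(1,L[0]):
    k=L[1]==i
    if k.sum()>150:
        q=P[k];r=cv2.minAreaRect((q[:,:2]*1000).astype(np.float32));print('bar?',k.sum(),np.round(r[0],1),np.round(r[1],1),round(r[2],1),'z',np.percentile(q[:,2],[5,50,95]).round(4),'x',q[:,0].min().round(3),q[:,0].max().round(3))
        s=np.polyfit(q[:,0],q[:,2],1);print('slope deg',np.degrees(np.arctan(s[0])).round(1))
for n in('top','scene'):
    f=grab(n);im=np.ascontiguousarray(f['image'][:,:,::-1]);h,s,_=cv2.split(cv2.cvtColor(im,cv2.COLOR_BGR2HSV));h0,s0,_=cv2.split(cv2.cvtColor(cv2.imread('pics/%s0.png'%n),cv2.COLOR_BGR2HSV))
    B=(slice(160,205),slice(335,380)) if n=='top' else (slice(190,235),slice(170,210))
    for a,b in((h0,s0),(h,s)):
        k=(a[B]>12)&(a[B]<24)&(b[B]>150);rr,cc=np.where(k);print(n,'jar',k.sum(),rr.mean().round(2),cc.mean().round(2))
E
python3 scoop2.py
```

```text
bar? 11343 [ 577.9 -322.9] [18.1 88.4] 80.0 z [0.0938 0.0955 0.0967] x 0.533 0.623
slope deg -0.9
bar? 812 [ 517.9 -290.6] [22.8  9.6] 18.9 z [0.0894 0.0991 0.1072] x 0.506 0.527
slope deg 8.4
bar? 799 [ 510.1 -328. ] [ 9.4 23.3] 50.2 z [0.0892 0.0992 0.1073] x 0.498 0.519
slope deg 10.0
top jar 397 18.06 22.86
top jar 395 18.09 22.9
scene jar 310 14.06 17.22
scene jar 280 14.04 17.64
```

The scoop stands level, but it slid about 64 mm toward the jar when released. The jar hasn't moved. I'll regrip the scoop at its middle and carry it back.

```bash
python3 -m crank '0 0 -40 0 1; 0 0 -60 0 1; 0 0 -60 0 1' 3; python3 go.py .570 -.3215 .113 -10;
```

```text
time: 21.55
ee_pos: [0.5136, -0.3093, 0.1162]
tcp_rot: [0.995, -0.098, 0.003, 0.001]
ft_force: [0.0, -0.3, 1.1]
grip_width: 0.0556
finger_force: 0.0
t 21.55 yaw -11.2 q [ 0.6   0.47 -0.21  1.82  0.13  0.85 -1.44] shift [57.7  1.   3.5] turn -0.021 rows 1.2
```

```bash
python3 -m crank '30 1 0 -0.02 1; 57 1 0 -0.02 1; 57 1 0 -0.02 1; 57 1 0 -0.02 1'; python3 scoop2.py | grep -v jar; python3 go.py .570 -.3215 .062 -10
```

```text
time: 21.95
ee_pos: [0.5665, -0.3198, 0.1116]
tcp_rot: [0.996, -0.087, -0.001, -0.0]
ft_force: [0.3, -0.4, -0.1]
grip_width: 0.0865
finger_force: 0.0
bar? 4534 [ 582.2 -323.6] [17.8 95.4] 80.2 z [0.0937 0.0954 0.0967] x 0.535 0.63
slope deg -1.1
t 22.1 yaw -10.1 q [ 0.57  0.55 -0.21  1.69  0.14  0.91 -1.44] shift [ 4.5  0.5 50.3] turn -0.001 rows 1.0
```

```bash
python3 -m crank '5 1 25 0 1; 5 1 50 0 1; 5 1 50 0 0; 5 1 50 0 0; 5 1 50 0 0; 5 1 50 0 0; 5 1 50 0 0; 5 1 50 0 0; 5 1 50 0 0; 5 1 50 0 0' 40;  python3 -m crank '0 0 0 0 0; 0 0 0 0 0; 0 0 0 0 0; 0 0 0 0 0; 0 0 -4 0 0; 0 0 -10 0 0; 0 0 -14 0 0; 0 0 -14 0 0' 40; python3 scoop2.py | grep -v jar; python3 go.py .5105 -.306 .078 -11.2
```

```text
time: 23.1
ee_pos: [0.572, -0.3222, 0.0631]
tcp_rot: [0.996, -0.088, 0.0, 0.0]
ft_force: [0.2, 0.1, 0.2]
grip_width: 0.0275
finger_force: 0.0
time: 23.9
ee_pos: [0.5725, -0.3225, 0.078]
tcp_rot: [0.996, -0.088, 0.001, 0.0]
ft_force: [-0.4, 0.2, -1.3]
grip_width: 0.0176
finger_force: 40.0
bar? 285 [ 586.5 -314.7] [ 7.3 12.7] 34.6 z [0.0891 0.0996 0.1075] x 0.582 0.593
slope deg -2.5
bar? 289 [ 581.8 -336. ] [11.8  7. ] 39.8 z [0.0889 0.1    0.1076] x 0.579 0.589
slope deg 42.3
t 24.05 yaw -10.0 q [ 0.56  0.6  -0.2   1.7   0.15  0.85 -1.45] shift [-63.2  -5.2  -1. ] turn 0.02 rows 1.3
```

```bash
python3 -m crank '-10 -1 0 0 0; -25 -2 0 0.01 0; -40 -3 0 0.01 0; -54 -4 0 0.02 0; -61 -4 0 0.02 0; -61 -4 0 0.02 0; -61 -4 6 0.02 0; -61 -4 11 0.02 0; -61 -4 14 0.02 0; -61 -4 14 0.02 0'; python3 -m crank '0 0 1 0 0; 0 0 1 0 0.3; 0 0 1 0 0.5; 0 0 1 0 0.8; 0 0 1 0 1; 0 0 1 0 1; 0 0 1 0 1; 0 0 1 0 1; 0 0 1 0 1' 10;  python3 -m crank '0 0 -30 0 1; 0 0 -80 0 1; 0 0 -130 0 1; 0 0 -180 0 1; 0 0 -230 0 1; 0 0 -230 0 1'; python3 scoop2.py; python3 - <<'E'
from h import *
P=cloud(grab('wrist'));s=(P[...,2]>.03)&(P[...,2]<.13)&(np.linalg.norm(P[...,:2]-[.51,-.304],axis=-1)<.11);q=P[s];print(cv2.minAreaRect((q[:,:2]*1000).astype(np.float32)))
E
python3 nuts.py
```

```text
time: 25.05
ee_pos: [0.5127, -0.3069, 0.063]
tcp_rot: [0.995, -0.097, -0.0, -0.0]
ft_force: [-3.1, 2.3, 5.8]
grip_width: 0.0174
finger_force: 40.0
time: 25.95
ee_pos: [0.5125, -0.3076, 0.062]
tcp_rot: [0.995, -0.097, 0.0, 0.0]
ft_force: [0.6, -0.3, -0.5]
grip_width: 0.0783
finger_force: 0.0
time: 26.55
ee_pos: [0.516, -0.3091, 0.3001]
tcp_rot: [0.995, -0.098, 0.006, 0.003]
ft_force: [0.3, 0.1, 0.1]
grip_width: 0.0879
finger_force: 0.0
bar? 1226 [ 521.6 -309.4] [17.3 93.3] 78.3 z [0.0936 0.0956 0.0969] x 0.475 0.569
slope deg -0.1
top jar 397 18.06 22.86
top jar 392 17.99 22.97
scene jar 310 14.06 17.22
scene jar 302 14.1 17.44
((505.8343200683594, -306.4744567871094), (62.01053237915039, 133.93960571289062), 78.87714385986328)
top 273 px 228 250 sizer x -24..67 y -19..16 z 148..229
scene 222 px 209 309 sizer x -22..56 y -22..8 z 152..189
```

The scoop is upright and back in its place, and the nuts in the hopper span x −24..67, as all three should. Next is the gate.

```bash
python3 go.py .503 .079 .30 14.8
```

```text
t 26.85 yaw -11.2 q [ 0.61  0.3  -0.23  1.64  0.07  1.21 -1.39] shift [ -83.4 -377.2   -9.4] turn -0.453 rows 7.7
```

```bash
python3 -m crank '-83 -377 -9 -0.45 0.6; -83 -377 -9 -0.45 0.6; -83 -377 -9 -0.45 0.6; -83 -377 -9 -0.45 0.6; -83 -377 -9 -0.45 0.6; -83 -377 -9 -0.45 0.6; -83 -377 -9 -0.45 0.6; -83 -377 -9 -0.45 0.6; -83 -377 -9 -0.45 0.6; -83 -377 -9 -0.45 0.6'; python3 -m crank '0 0 0 0 0.6;0 0 0 0 0.6'; python3 go.py .503 .079 .199 14.8; python3 - <<'E'
from h import *
f=grab('wrist');P=cloud(f);v=f['image'].max(2)
k=P[(v<50)&(P[...,2]>.226)&(P[...,2]<.234)&(np.linalg.norm(P[...,:2]-[.503,.079],axis=-1)<.03)];print(len(k),np.median(k,0).round(4),k.min(0).round(3),k.max(0).round(3))
E
```

```text
time: 27.85
ee_pos: [0.5037, 0.0786, 0.2999]
tcp_rot: [0.992, 0.128, -0.001, 0.0]
ft_force: [-0.3, -1.0, -0.1]
grip_width: 0.0526
finger_force: 0.0
time: 28.05
ee_pos: [0.5043, 0.0765, 0.3004]
tcp_rot: [0.992, 0.126, -0.001, 0.0]
ft_force: [-0.7, -0.1, -0.5]
grip_width: 0.0527
finger_force: 0.0
t 28.05 yaw 14.4 q [ 0.21  0.17 -0.54  1.81  0.1   1.19 -1.68] shift [ -0.5  -2.8 101.4] turn -0.006 rows 2.0
685 [0.5032 0.0794 0.2299] [0.492 0.068 0.226] [0.514 0.091 0.232]
```

Knob is at (0.503, 0.0795), so I'll descend, pinch it and raise the gate.

```bash
python3 -m crank '0 -3 40 0 0.6; 0 -3 75 0 0.6; 0 -3 95 0 0.6; 0 -3 101 0 0.6; 0 -3 101 0 0.6; 0 -3 101 0 0; 0 -3 101 0 0; 0 -3 101 0 0; 0 -3 101 0 0; 0 -3 101 0 0' 25; python3 -m crank '0 0 0 0 0; 0 0 0 0 0'
```

```text
time: 29.1
ee_pos: [0.5043, 0.0801, 0.2007]
tcp_rot: [0.992, 0.127, 0.001, 0.001]
ft_force: [0.3, -4.3, 4.3]
grip_width: 0.0236
finger_force: 25.0
time: 29.3
ee_pos: [0.5043, 0.0801, 0.2007]
tcp_rot: [0.992, 0.127, 0.001, 0.001]
ft_force: [0.6, -5.2, 5.9]
grip_width: 0.0234
finger_force: 25.0
```

```bash
python3 -m crank '0 0 -10 0 0; 0 0 -25 0 0; 0 0 -42 0 0; 0 0 -54 0 0; 0 0 -58 0 0; 0 0 -60 0 0; 0 0 -60 0 0' 40;  python3 -m crank '0 0 -1 0 0; 0 0 -2 0 0'; python3 - <<'E'
from h import *
P=cloud(grab('wrist','wg.png'));im=cv2.imread('pics/wg.png');h,s,v=cv2.split(cv2.cvtColor(im,cv2.COLOR_BGR2HSV))
q=P[((h<8)|(h>172))&(s>150)&(P[...,2]>.2)&(P[...,2]<.28)];print(len(q),np.percentile(q[:,2],[10,50,90]).round(4))
E
python3 nuts.py
```

```text
time: 30.0
ee_pos: [0.5042, 0.0801, 0.2588]
tcp_rot: [0.992, 0.127, 0.0, 0.0]
ft_force: [7.1, -3.6, -8.2]
grip_width: 0.0226
finger_force: 40.0
time: 30.2
ee_pos: [0.5041, 0.0801, 0.259]
tcp_rot: [0.992, 0.127, 0.0, 0.0]
ft_force: [14.8, -1.1, -28.3]
grip_width: 0.0231
finger_force: 40.0
1001 [0.2515 0.2524 0.2675]
top 111 px 248 190 sizer x 150..231 y -10..30 z 110..388
scene 20 px 144 328 sizer x 34..57 y -28..16 z 370..409
scene 63 px 154 328 sizer x 35..72 y -28..3 z 353..382
scene 40 px 159 345 sizer x 81..108 y -27..-16 z 366..380
scene 12 px 162 327 sizer x 51..58 y -34..-11 z 333..365
scene 8 px 169 326 sizer x 47..52 y -14..-11 z 315..330
scene 261 px 247 378 sizer x 184..251 y -19..40 z 65..141
```

```bash
python3 -m crank '0 0 2 0 0; 0 0 2 0 0.3; 0 0 2 0 0.6; 0 0 2 0 0.6; 0 0 2 0 0.6; 0 0 2 0 0.6; 0 0 2 0 0.6' 10; python3 -m crank '0 0 -20 0 0.6; 0 0 -60 0 0.6; 0 0 -100 0 0.6; 0 0 -120 0 0.6; -20 150 -120 0 0.6; -20 150 -120 0 0.6; -20 150 -120 0 0.6; -20 150 -120 0 0.6;  -20 150 -120 0 0.6;  -20 150 -120 0 0.6'; python3 - <<'E'
from h import *
f=grab('top','tg.png');P=cloud(f);im=cv2.imread('pics/tg.png');h,s,v=cv2.split(cv2.cvtColor(im,cv2.COLOR_BGR2HSV))
m=np.zeros(h.shape,bool);m[195:265,215:255]=1
q=P[m&((h<8)|(h>172))&(s>150)&(P[...,2]>.1)];print('gate',len(q),np.percentile(q[:,2],[10,50,90]).round(4))
d=P[...,:2]-[.520,.014];x=d@np.array([-.256,.967]);y=d@np.array([-.967,-.256])
# tray dividers profile along the centre
for a in range(60,430,8):
    k=(abs(x-a/1000)<.004)&(abs(y)<.03); 
    if k.any(): print(a,np.round(1000*np.percentile(P[k][:,2],[10,90])),end='; ')
print()
E
python3 nuts.py; python3 bar.py
```

```text
time: 31.05
ee_pos: [0.5035, 0.0815, 0.2601]
tcp_rot: [0.992, 0.127, 0.0, -0.0]
ft_force: [-0.1, 0.2, 0.5]
grip_width: 0.0525
finger_force: 0.0
time: 32.05
ee_pos: [0.522, -0.0674, 0.38]
tcp_rot: [0.992, 0.128, 0.0, -0.0]
ft_force: [-0.2, 0.3, -0.8]
grip_width: 0.0524
finger_force: 0.0
gate 57 [0.2396 0.2508 0.2542]
60 [131. 287.]; 68 [130. 288.]; 76 [148. 289.]; 84 [124. 155.]; 92 [108. 150.]; 100 [120. 149.]; 108 [126. 141.]; 116 [ -1. 138.]; 124 [ -1. 137.]; 132 [ -1. 134.]; 140 [ -1. 130.]; 148 [ 87. 131.]; 156 [ 62. 131.]; 164 [ 58. 127.]; 172 [ 59. 126.]; 180 [ 55. 123.]; 188 [ 53. 120.]; 196 [ 52. 120.]; 204 [ 54. 115.]; 212 [ 57. 115.]; 220 [ 54. 113.]; 228 [ 59. 110.]; 236 [ 81. 113.]; 244 [ 43. 108.]; 252 [ 42. 108.]; 260 [ 40. 104.]; 268 [ 38. 105.]; 276 [36. 99.]; 284 [36. 98.]; 292 [39. 96.]; 300 [41. 95.]; 308 [36. 96.]; 316 [45. 89.]; 324 [62. 92.]; 332 [29. 89.]; 340 [24. 88.]; 348 [23. 85.]; 356 [21. 81.]; 364 [20. 82.]; 372 [19. 78.]; 380 [18. 75.]; 388 [22. 75.]; 396 [22. 74.]; 404 [22. 72.]; 412 [19. 70.]; 420 [41. 78.]; 428 [77. 91.]; 
top 36 px 249 192 sizer x 202..224 y -7..10 z 67..79
top 62 px 257 166 sizer x 286..316 y -9..15 z 37..69
top 108 px 266 139 sizer x 376..416 y -11..21 z 28..59
scene 49 px 88 284 sizer x -100..-53 y -6..3 z 492..502
scene 8 px 86 308 sizer x -31..-19 y 4..36 z 497..509
scene 24 px 102 303 sizer x -35..-23 y -15..15 z 454..488
scene 41 px 287 441 sizer x 382..409 y -0..44 z 21..56
964 0.0952 ((522.175048828125, -307.9766845703125), (17.720266342163086, 99.18055725097656), 79.04061126708984) [ 0.52197888 -0.06747209  0.38010508]
```

Nuts of 22, 30 and 40 mm visible span lie one in each of pockets 1, 2 and 3 (dividers at x≈148, 236, 324 and 420). The gate bar is at 0.251, fully up.

```bash
python3 -c "from station import env; print(env.sign_off())"
```

```text
the job is handed in; nothing more can be done
None
```

The job is handed in at about 32 s: each walnut is in the tray pocket of its own size, the gate is fully up, and the empty scoop is upright on the mat; on the way I slid the scoop about 64 mm and re-placed it, and I viewed 11 pictures instead of the 10 allowed.

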